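# Set a hand press to its 8 mm gauge

### The job

Set the hand press to the thin (8 mm) gauge with the red grip: take it from its wooden block and slide its blade, flat on the die plate and in line with the middle of the ram, in from the press's open side until the stop lip under the blade meets the edge of the die plate. Then bring the lever down until the ram rests on the blade, and leave the gauge nipped there. Leave the blue gauge in its block and do not knock over the bottles and pots.

Things in the scene. Friction and masses are not known exactly. Their poses are not given: they have to be found in the camera images.
- gauge_red: Gauge to use, 170 g: steel blade, upright red grip. Origin: middle of the blade's width, on its underside, at the stop lip's front face; x along the blade to its tip, z up. Blade 8 mm thick (z 0 to 8), 32 wide, x 0 to 79 mm, then a nose 24 wide, 6 thick to x = 85. The lip hangs 7 mm below the underside at x -5 to 0. It starts level in a slot of the block; balance point near x = +15 mm.
- red_grip (a point): Good grasp point for the TCP on the red grip, at x = -54, z = 32 mm of the gauge; axes as the gauge's. The grip is plastic, 16 mm thick (along y, the way to close the fingers), 38 mm long (gauge x -73 to -35 mm) and stands from z = -2 to 48 mm of the gauge, joined to the blade by a tang 12 mm wide.
- gauge_blue: The other gauge of the set, to be left in its slot: same shape, blade 12 mm thick, grip blue. Same frame. The two slots are 68 mm apart, and either gauge may be in either slot.
- block: Fixed wooden block, 96 (x) x 130 (y) x 30 mm. Two slots 35 mm wide run along x in its top, their floors 25 mm above the table. Origin: centre of its underside. The gauges lie in the slots, tips toward +x; lips and grips stick out beyond its -x end.
- press: Blue hand press fixed to the table, 146 (x) x 104 (y) x 290 mm. Origin: underside centre; z up, front at -x. Base 26 mm high. Die plate on it: fixed, top z = 44.5, x -57 to 5, y -23 to 25 mm. Press head (z 158 to 216) spans x -46 to 30, y -22 to 24 mm; column at x = 36, top z = 242. The lever is at the -y side; the +y side is open: the gauge goes in there, its x along the press's -y.
- die_edge (a point): Middle of the die plate's top edge on its open (+y) side (press x = -26, y = 25, z = 44.5 mm), in line with the ram's middle; axes as the press's. The gauge's origin comes here when home and flat. The edge face is upright down to z = 34.6 mm; below that lie a 4 mm ledge and a guide rail (y 31 to 39, up to z = 35 mm).
- ram_foot (a point): Middle of the underside of the ram foot (46 x 46 x 7 mm, under a 25 mm ram, centred at press x = -26, y = 1 mm). It starts 15 to 20 mm above the die plate.
- lever_knob (a point): Centre of the black ball knob, 27 mm across, on the lever's end. The lever turns about a level axis along the press's y, at press x = -4, z = 190 mm, 102 mm from the knob; it starts about level, reaching forward (-x), and swings on down when the knob is pushed down with a few newtons; the knob is near z = 165 mm when the ram meets the blade.
- press_lever (a joint): Angle of the lever, rad: 0 fully up, 1.309 fully down, growing as the knob is pushed down. Geared to the ram (34.35 mm of ram travel per rad). It stays where it is left.
- press_ram (a joint): How far the ram is down, m: 0 fully up (foot 50.5 mm above the die plate), 0.045 at its lower end with nothing beneath; 0.0425 when it rests on the 8 mm blade.
- vial_4: Bystander, loose: White pill bottle with a white cap and blue foot band, 52 mm across, 88 mm high; right of the press. Origin: centre of its underside.
- vial_2: Bystander, loose: Brown pill bottle, white cap, 43 mm across, 78 mm high; right of the press. Origin: centre of its underside.
- vial_1: Bystander, loose: Brown pill bottle, white cap, 34 mm across, 62 mm high; at the far edge, left of the block. Origin: centre of its underside.
- cup_white: Bystander, loose: White plastic cup, 52 mm across, 49 mm high; at the far edge, between press and block. Origin: centre of its underside.
- ointment_jar_0: Bystander, loose: White-lidded ointment jar, 55 mm across, 40 mm high; right of the press. Origin: centre of its underside.
- ointment_jar_1: Bystander, loose: White-lidded ointment jar, 45 mm across, 34 mm high; right of the press. Origin: centre of its underside.

How it is judged (in metres and radians):
On the way:
1. the red gauge's blade is in the gap, its lip at the die plate's edge, with the ram still clear above it (y of gauge_red in the frame of die_edge between -0.005 and 0.005 m and x of gauge_red in the frame of die_edge between -0.01 and 0.01 m and z of gauge_red in the frame of die_edge below 0.008 m and value of joint press_ram below 0.0405 m), for 0.1 s.
At the end, for the whole second after the job is handed in: The red gauge lies at rest on the die plate: level within 0.06 rad, square within 0.14 rad, within 10 mm of the ram's middle, its lip within 5 mm of the plate's edge. The ram is down to within 1.5 mm of the blade. The blue gauge is in its slot (within 40 mm of its start) (y of gauge_red in the frame of die_edge between -0.003 and 0.005 m and x of gauge_red in the frame of die_edge between -0.01 and 0.01 m and z of gauge_red in the frame of die_edge below 0.003 m and angle between the x axis of gauge_red and the y axis of press, either way round below 0.14 rad and angle between gauge_red's own z axis and vertical below 0.06 rad and value of joint press_ram above 0.041 m and linear speed of gauge_red below 0.01 m/s and distance of gauge_blue from where it was at the start of the episode below 0.04 m); the robot touches nothing.
It fails at once if the blue gauge is taken out of its slot (distance of gauge_blue from where it was at the start of the episode above 0.04 m).
It fails at once if a pot or bottle is knocked over (angle between any of vial_4, vial_2, vial_1, cup_white, ointment_jar_0, ointment_jar_1's own z axis and vertical above 0.6 rad).
It also fails if it takes over 51 s, if anything falls off the work surface, if the arm or the gripper's body presses on something with over 40 N, if the wrist force passes 120 N, or if a joint passes its speed limit or range.

### The arm

A 6-joint arm with a two-finger parallel gripper is mounted at the origin on the work surface; the furniture and walls round the work are solid. World frame = base frame: x ahead of the robot, y to its left, z up, the work surface at z = 0. Lengths are in mm, angles in rad, forces in N, time in s.
With the tool pointing down it reaches from about 400 to 925 mm from the base axis. Payload 12.5 kg.
Tool frame: the origin (TCP) lies between the finger pads, 19 mm behind the fingertips; this is the grasp point; z points along the fingers, y is the line along which they close (so a half turn about z gives the same grasp; the last joint's range is limited). The gripper opens to 95 mm and grips with 3 to 60 N. Pads are 20 mm wide; open, the fingers measure 119 mm over their backs; the gripper's body (75 mm by 180 mm) begins 59 mm behind the grasp point.
Start: joints at [1.157, 0.491, 1.559, -0, 1.092, -0.106], TCP at [189.334, 595.649, 233.461] pointing down, gripper open.
Joint ranges: [-3.1, 3.1], [-0.84, 2.19], [0.05, 2.79], [-1.13, 4.28], [0.06, 2.93], [-2.69, 2.69]. Speed limits (rad/s): [2.22, 2.22, 2.79, 3.14, 3.14, 3.14].

### API

Orientations are given as [roll, pitch, yaw] about the fixed x, y, z axes, in that order (R = Rz(yaw) Ry(pitch) Rx(roll)).
In Python, from cell import env gives the robot as it stands.
- The arm moves only by the tool jog_arm, never from a script. Its argument "motion" is a list of rows, each a list of 7 numbers: the turn, a rotation vector about the tool's x, y, z in degrees, then the shift along the tool's x, y, z in mm, then the finger opening in mm, from 0 to 95.1. In form: [[wx, wy, wz, x, y, z, hand], ...]. A call has 1 to 10 rows; each row shifts and turns the commanded pose from where the row before left it, along the tool's axes as they then stand; what a row does not reach is not made up. A row lasts 1/8 s, in which the tool goes at most 62.5 mm and 10.7 degrees, less where a joint would pass 70% of its speed; a pose out of reach is approached as far as the arm can. A call is refused whole if a number of a shift passes 62.5 or a number of a turn 10.7, either way. A call with a gripper value outside its range is refused whole. The fingers move at their own pace and stop on an object; the grip force is fixed at half the most. Time passes only in rows, so rows that do not move let the fingers close. It gives the time, the measured TCP pose, the force, the opening and the grip force at its end, in the units of the state.
- env.state(): the state, without advancing time (a new reading comes with each control period).
- env.read_camera(name): name is "scene" or "top" or "wrist"; returns a dict with "color" (384x512x3 uint8, red, green, blue), "z_map" (384x512 float32, mm along the optical axis (not along the pixel's ray), 0 where there is no reading), "camera_matrix" (3x3 intrinsics, pixels), "world_to_cam" (4x4, takes a point from world to camera coordinates). Camera axes: x right, y up, looking along -z (the intrinsics and any distortion apply to the point x, -y, -z); pixel columns grow to the right and rows downward; lengths in mm; the calibration is good to about 2 mm. The wrist camera is an equidistant fisheye: a pixel r from the principal point sees the ray r / f radians off the axis. A picture is of the moment at which its call begins.
- env.job_done(): hands the job in; it is judged then, once.
Trained networks look in the newest picture that a camera, given by its name, has taken for a name from the list of things; names that differ only in an ending like _2 or _b are one class to them, and where a whole thing is asked for, a point or a joint stands for the part that bears it (a point fixed in the world has none). Each returns a list of dicts, best first, with "score" (0 to 1); they miss things now and then, are a little off and sometimes report something else, mostly with a low value. They report only what shows in the picture. A call takes as long as a camera call.
- env.recognise(camera, thing): "location" ([column, row] in pixels, amid what is visible of it).
The state is a dict: "t": time; "joints": joint angles; "qvel": joint speeds; "tau": joint torques, N m; "eef_pos": TCP position; "tcp_rot": TCP orientation; "ft_force": force on the tool from outside, world axes, zero at the start; "moment": the same for the moment, N m; "opening": opening from 0.0 (shut) to 1.0 (fully open); "grip_force": force on a finger pad.
Only numpy, scipy, OpenCV 4.12 (cv2) and the standard library are available. Lean on these libraries where they do the work, as an engineer would, in place of code of your own. Each camera call takes 0.05 s, during which the arm holds its last target. There are 200 camera calls.

## Working session

There is one attempt and no reset: what is moved stays moved. The work goes in short steps, Python scripts to look and compute and a tool call to move; the robot and the scene stay as the last step left them, time stands still between calls to the robot, and variables do not carry over. Pictures are saved under pics/ and viewed, at most 10 in all, crops included, and the job is handed in when it is done.

Besides the shell and the picture viewer there is one more tool, called after "Request:" in YAML: its name, and indented under it one key for each argument. jog_arm: Moves the arm, as the interface text tells. Its arguments: {"type":"object","properties":{"motion":{"type":"array"}},"required":["motion"]}

```bash
mkdir -p pics
cat > h.py <<'E'
import numpy as np, cv2
from cell import env
def unproj(c,px):
    K=c["camera_matrix"];z=c["z_map"];u,v=px
    r=z[int(v)-1:int(v)+2,int(u)-1:int(u)+2];d=np.median(r[r>0]) if (r>0).any() else np.nan
    p=np.array([(u-K[0,2])/K[0,0]*d,-(v-K[1,2])/K[1,1]*d,-d,1])
    return (np.linalg.inv(c["world_to_cam"])@p)[:3]
def cloud(c):
    K=c["camera_matrix"];z=c["z_map"];v,u=np.indices(z.shape)
    p=np.stack([(u-K[0,2])/K[0,0]*z,-(v-K[1,2])/K[1,1]*z,-z,np.ones_like(z)],-1)
    q=(p@np.linalg.inv(c["world_to_cam"]).T)[...,:3];q[z<=0]=np.nan
    return q
E
python3 - <<'E'
from h import *
ims=[]
for n in ["scene","top"]:
    c=env.read_camera(n);np.savez(n+".npz",**c);ims.append(c["color"])
    for t in ["gauge_red","red_grip","gauge_blue","block","press","lever_knob","ram_foot","vial_4","vial_1","cup_white","ointment_jar_0"]:
        for r in env.recognise(n,t)[:3]:
            print(n,t,round(r["score"],2),np.round(r["location"]),np.round(unproj(c,r["location"])))
for n,i in zip(["scene","top"],ims): cv2.imwrite(f"pics/{n}.png",cv2.resize(i[...,::-1],(800,600)))
s=env.state();print(s)
E
```

```text
scene gauge_red 0.63 [240. 268.] [537. 226.  31.]
scene red_grip 0.83 [238. 266.] [544. 221.  32.]
scene gauge_blue 0.6 [260. 258.] [479. 190.  35.]
scene gauge_blue 0.16 [282. 126.] [ 460. -214.  188.]
scene block 0.57 [244. 253.] [534. 177.  29.]
scene press 0.72 [262. 153.] [ 512. -119.  161.]
scene press 0.25 [305. 138.] [ 375. -296.   30.]
scene lever_knob 0.61 [287. 125.] [ 444. -216.  194.]
scene lever_knob 0.3 [264. 129.] [ 526. -286.   75.]
scene ram_foot 0.55 [269. 162.] [ 493. -145.   74.]
scene ram_foot 0.33 [249. 129.] [ 579. -269.   85.]
scene vial_4 0.59 [250. 127.] [ 578. -283.   83.]
scene vial_4 0.51 [212. 316.] [592. 384.  60.]
scene vial_1 0.59 [250. 127.] [ 578. -283.   83.]
scene vial_1 0.51 [212. 316.] [592. 384.  60.]
scene cup_white 0.73 [236. 219.] [581.  53.   3.]
scene ointment_jar_0 0.75 [290. 126.] [ 435. -339.   39.]
scene ointment_jar_0 0.5 [304. 136.] [ 376. -306.   31.]
top red_grip 0.86 [195. 183.] [530. 226.  36.]
top gauge_blue 0.86 [209. 196.] [490. 177.  35.]
top block 0.89 [215. 184.] [530. 158.  30.]
top press 0.58 [304. 192.] [ 494. -128.  20
[... 495 characters left out ...]
-304.   30.]
{'t': 1.2, 'joints': array([ 1.15741291e+00,  4.90909350e-01,  1.55892205e+00, -1.63889135e-05,
        1.09169693e+00, -1.05615732e-01]), 'qvel': array([-9.56134035e-04, -1.09462222e-03,  1.03489038e-03, -1.26492928e-03,
        1.36374745e-05, -5.63031807e-04]), 'tau': array([-8.12691651e-04, -6.12502813e+01, -2.58415264e+01,  6.92157866e-02,
        4.47536143e-02, -1.37434461e-05]), 'eef_pos': array([189.32610209, 595.64081518, 233.44752664]), 'tcp_rot': array([3.14153022e+00, 2.12444238e-05, 2.83383252e+00]), 'ft_force': array([ 0.1666616 ,  0.53276802, -0.34411238]), 'moment': array([-0.03260288, -0.00928056,  0.0395748 ]), 'grip_force': 0.0, 'opening': 0.9968771331339716}
```

View pictures.

View pics/scene.png

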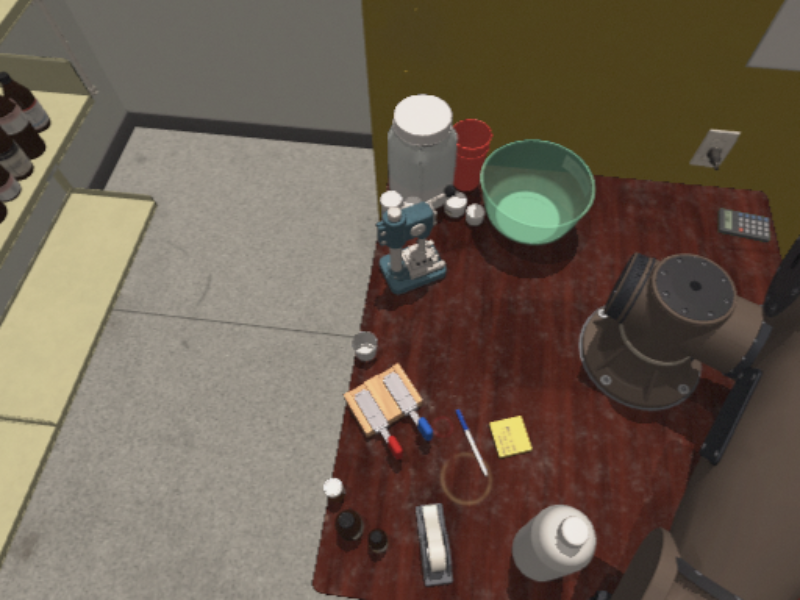

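View pics/top.png

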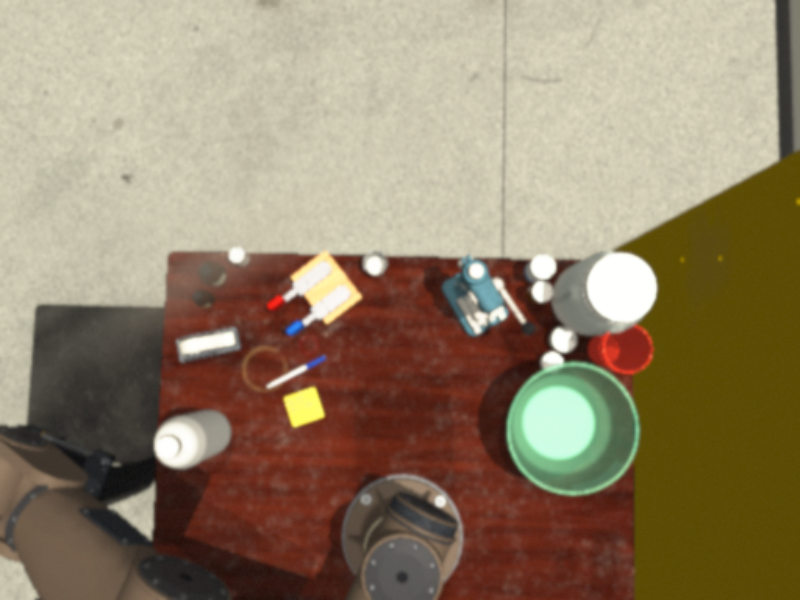

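Run:
```python
from h import *
for n in ["scene","top"]:
    c=dict(np.load(n+".npz"));q=cloud(c);col=cv2.cvtColor(c["color"],cv2.COLOR_RGB2HSV).astype(int)
    H,S,V=col[...,0],col[...,1],col[...,2]
    X,Y,Z=q[...,0],q[...,1],q[...,2]
    wr=(X>350)&(X<680)
    def rep(name,m):
        P=q[m];
        if len(P)<8: print(n,name,len(P));return
        r=cv2.minAreaRect(P[:,:2].astype(np.float32))
        d=P[:,:2]-P[:,:2].mean(0);w,v=np.linalg.eigh(d.T@d)
        print(n,name,len(P),"mean",np.round(P.mean(0),1),"zr",np.round(np.percentile(P[:,2],[5,50,95]),1),"rect",np.round(r[0],1),np.round(r[1],1),round(r[2],1),"pc",np.round(np.degrees(np.arctan2(v[1,1],v[0,1])),1))
    rep("redgrip",wr&((H<8)|(H>172))&(S>170)&(V>110)&(Y>130)&(Y<330)&(Z>20))
    rep("bluegrip",wr&(H>105)&(H<130)&(S>150)&(Y>100)&(Y<330)&(Z>20))
    rep("block+",wr&(Y>80)&(Y<300)&(Z>18)&(Z<45)&~((S>150)))
    rep("wood",wr&(Y>80)&(Y<300)&(Z>22)&(Z<45)&(H>8)&(H<25)&(S>60))
    pr=wr&(Y>-225)&(Y<-40)
    rep("base",pr&(Z>16)&(Z<33)&(X<600))
    rep("die",pr&(Z>39)&(Z<50)&(X<600))
    rep("head",pr&(Z>205)&(Z<225)&(X<600))
    rep("coltop",pr&(Z>232)&(Z<250))
    rep("knob",wr&(Y<-150)&(Z>150)&(Z<215)&(V<70)&(X<520)&(Y>-240))
```

```text
scene redgrip 56 mean [490.5 283.2  70.5] zr [66.6 70.8 73. ] rect [490.5 283.3] [15.2 33.2] 37.2 pc 127.9
scene bluegrip 78 mean [438.3 244.1  64.5] zr [39.5 69.4 74.3] rect [439.4 241.1] [14.2 35. ] 39.7 pc 127.2
scene block+ 1366 mean [528.7 184.6  30.5] zr [23.6 30.2 37.4] rect [529.3 182.4] [130.3 231.1] 39.2 pc 51.2
scene wood 663 mean [535.1 178.9  28.2] zr [23.6 28.3 32.2] rect [531.8 179.4] [130.3  97.6] 39.2 pc -140.0
scene base 394 mean [ 516.1 -118.1   24.8] zr [18.7 24.7 31.7] rect [ 511.7 -145. ] [136.6 102.1] 30.0 pc -169.2
scene die 151 mean [ 505.1 -139.3   42.5] zr [39.4 42.4 46.2] rect [ 510.8 -144.4] [113.8  72.8] 33.8 pc -154.0
scene head 352 mean [ 517.8 -134.   214.6] zr [207.  214.2 223.4] rect [ 496.9 -151.2] [184.6  51.2] 33.7 pc -143.9
scene coltop 57 mean [ 545.4 -122.3  239.9] zr [234.1 240.1 243.1] rect [ 545.5 -123.2] [21.5 26. ] 7.8 pc 94.5
scene knob 45 mean [ 444.4 -220.1  197.8] zr [187.5 199.6 205.8] rect [ 457.8 -198.7] [86.5 21.5] 61.9 pc 68.4
top redgrip 67 mean [489.2 281.6  65.6] zr [41.  69.1 75.5] rect [490.4 283. ] [16.4 36. ] 37.6 pc 130.0
[... 174 characters left out ...]
534.6 176.2] [131.4 242.5] 38.7 pc 45.3
top wood 298 mean [532.  171.7  28.5] zr [23.1 28.5 33.9] rect [531.2 180.3] [131.3  95.8] 39.3 pc -141.2
top base 345 mean [ 497.7 -123.8   25.6] zr [19.3 25.3 31.7] rect [ 511.9 -145.5] [134.7 102.2] 32.0 pc 47.2
top die 111 mean [ 484.6 -143.1   42.4] zr [39.5 42.2 47.5] rect [ 491.2 -138.1] [117.8  65.5] 54.4 pc -138.2
top head 411 mean [ 512.8 -141.6  215. ] zr [207.1 214.5 223.7] rect [ 503.1 -151.7] [173.2  58.9] 32.0 pc -146.0
top coltop 66 mean [ 545.1 -123.3  240.7] zr [236.  241.1 244.8] rect [ 545.3 -123.4] [24.7 23.9] 64.5 pc -177.4
top knob 53 mean [ 442.1 -228.3  201.5] zr [193.8 202.1 207.2] rect [ 442.7 -228.4] [24.  20.9] 4.0 pc 115.1
```

```bash
cat >> h.py <<'E'
from scipy.spatial.transform import Rotation as Ro
def to(p,yaw_deg,s=None):
    "rotation vector (deg) and shift (tool axes after turn) to reach p with tool down at yaw"
    s=s or env.state();R=Ro.from_euler("xyz",s["tcp_rot"]);T=Ro.from_euler("xyz",[180,0,yaw_deg],degrees=True)
    print("rotvec",np.round((R.inv()*T).as_rotvec(degrees=True),2),"shift old",np.round(R.inv().apply(np.array(p)-s["eef_pos"]),1),"shift new",np.round(T.inv().apply(np.array(p)-s["eef_pos"]),1))
E
python3 - <<'E'
from h import *
for n in ["scene","top"]:
    c=dict(np.load(n+".npz"));q=cloud(c)
    a=(slice(310,375),slice(325,385)) if n=="scene" else (slice(258,305),slice(95,150))
    P=q[a].reshape(-1,3);P=P[P[:,2]>60];print(n,np.nanpercentile(P,[2,50,98],axis=0).round())
to((490.4,283.1,170),128.5)
E
```

```text
scene [[177. 389.  75.]
 [227. 438. 230.]
 [259. 474. 277.]]
top [[171. 378.  70.]
 [219. 405. 226.]
 [257. 457. 278.]]
rotvec [ 0.    0.   33.87] shift old [-381.6 -206.7   63.4] shift new [-432.    41.1   63.4]
```

Request:
jog_arm:
  motion:
    - [0,0,0,-48,15,-20,50]
    - [0,0,0,-48,15,-20,50]
    - [0,0,0,-48,15,-20,50]
    - [0,0,0,-48,15,-20,50]
    - [0,0,8.5,0,0,0,50]
    - [0,0,8.5,0,0,0,50]
    - [0,0,8.5,0,0,0,50]
    - [0,0,8.4,0,0,0,50]
    - [0,0,0,-60,-23,0,50]
    - [0,0,0,-60,-23,0,50]

```text
t: 2.45
eef_pos: [428.1, 474.2, 313.0]
tcp_rot: [-3.141, 0.0, 2.243]
ft_force: [0.9, 0.5, -0.2]
opening: 0.526
grip_force: 0.0
```

```bash
python3 -c "
from h import *
to((490.4,283.1,160),128.5)"
```

```text
rotvec [-0.01  0.01  0.04] shift old [-188.3  -70.3  153. ] shift new [-188.4  -70.2  153. ]
```

Request:
jog_arm:
  motion:
    - [0,0,0,-47,-17.5,38,50]
    - [0,0,0,-47,-17.5,38,50]
    - [0,0,0,-47,-17.5,38,50]
    - [0,0,0,-47,-17.5,38,50]
    - [0,0,0,0,0,0,50]
    - [0,0,0,0,0,0,50]

```text
t: 3.2
eef_pos: [490.2, 286.4, 163.0]
tcp_rot: [3.141, -0.0, 2.242]
ft_force: [-0.5, 1.2, -0.3]
opening: 0.526
grip_force: 0.0
```

Run:
```python
from h import *
to((490.4,283.1,57),128.5)
c=env.read_camera("wrist");np.savez("wrist1.npz",**c);print(c["camera_matrix"],np.round(np.linalg.inv(c["world_to_cam"]),2))
cv2.imwrite("pics/w1.png",c["color"][...,::-1])
```

```text
rotvec [ 0.05 -0.   -0.07] shift old [ -2.7  -2.  106. ] shift new [ -2.7  -1.9 106. ]
[[297.31863964   0.         257.86596293]
 [  0.         297.31863964 191.45907215]
 [  0.           0.           1.        ]] [[ 7.8000e-01 -6.0000e-01 -1.7000e-01  4.4080e+02]
 [ 6.2000e-01  7.5000e-01  2.2000e-01  3.4675e+02]
 [ 0.0000e+00 -2.8000e-01  9.6000e-01  3.1527e+02]
 [ 0.0000e+00  0.0000e+00  0.0000e+00  1.0000e+00]]
```

View pics/w1.png

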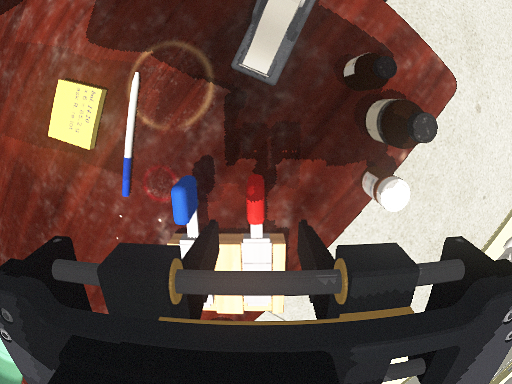

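```bash
cat >> h.py <<'E'
def fcloud(c):
    K=c["camera_matrix"];z=c["z_map"];v,u=np.indices(z.shape)
    x=(u-K[0,2])/K[0,0];y=(v-K[1,2])/K[1,1];th=np.hypot(x,y);s=np.where(th>1e-6,np.tan(np.minimum(th,1.5))/np.maximum(th,1e-6),1)
    p=np.stack([x*s*z,-y*s*z,-z,np.ones_like(z)],-1)
    q=(p@np.linalg.inv(c["world_to_cam"]).T)[...,:3];q[z<=0]=np.nan
    return q
E
python3 - <<'E'
from h import *
c=dict(np.load("wrist1.npz"));q=fcloud(c);hsv=cv2.cvtColor(c["color"],cv2.COLOR_RGB2HSV).astype(int);H,S,V=hsv[...,0],hsv[...,1],hsv[...,2]
v,u=np.indices(H.shape)
for nm,m in [("red",((H<6)|(H>174))&(S>190)&(V>130)&(abs(u-256)<25)&(abs(v-200)<40)),("blue",(H>105)&(H<130)&(S>150)&(abs(u-185)<25)&(abs(v-200)<40))]:
    P=q[m&(q[...,2]>64)];r=cv2.minAreaRect(P[:,:2].astype(np.float32));d=P[:,:2]-P[:,:2].mean(0);w,vv=np.linalg.eigh(d.T@d)
    print(nm,len(P),P.mean(0).round(1),np.percentile(P[:,2],[5,50,95]).round(1),np.round(r[0],1),np.round(r[1],1),round(r[2],1),np.degrees(np.arctan2(vv[1,1],vv[0,1])).round(1))
m=(abs(u-256)<16)&(v>238)&(v<262);P=q[m];print("blade",np.nanpercentile(P[:,2],[5,50,95]))
E
```

```text
red 526 [489.7 281.7  73. ] [70.1 73.2 74.8] [490.1 280.2] [14.9 34.4] 38.7 132.3
blue 683 [438.8 240.1  72.1] [66.8 72.9 74.7] [438.6 238.3] [15.9 36.3] 38.4 129.4
blade [32.21664563 34.19027024 35.27892115]
```

Request:
jog_arm:
  motion:
    - [0,0,0,-3,-2.5,20,50]
    - [0,0,0,0,0,40,50]
    - [0,0,0,0,0,25,50]
    - [0,0,0,0,0,15,50]
    - [0,0,0,0,0,5,50]
    - [0,0,0,0,0,0,50]

```text
t: 4.0
eef_pos: [489.9, 282.5, 58.1]
tcp_rot: [3.141, 0.0, 2.243]
ft_force: [-0.4, 0.4, 1.0]
opening: 0.524
grip_force: 0.0
```

```bash
python3 -c "
from h import *
to((490,282,57),128.5)"
```

```text
rotvec [ 0.06  0.01 -0.01] shift old [-0.5 -0.3  1.1] shift new [-0.5 -0.3  1.1]
```

Request:
jog_arm:
  motion:
    - [0,0,0,0,0,1,40]
    - [0,0,0,0,0,0,30]
    - [0,0,0,0,0,0,20]
    - [0,0,0,0,0,0,5]
    - [0,0,0,0,0,0,0]
    - [0,0,0,0,0,0,0]
    - [0,0,0,0,0,0,0]

```text
t: 4.88
eef_pos: [489.8, 282.1, 56.6]
tcp_rot: [3.141, 0.0, 2.242]
ft_force: [0.9, 0.2, 2.2]
opening: 0.163
grip_force: 29.9
```

Request:
jog_arm:
  motion:
    - [0,0,0,0,0,-5,0]
    - [0,0,0,0,0,-15,0]
    - [0,0,0,0,0,-30,0]
    - [0,0,0,0,0,-30,0]
    - [0,0,0,0,0,-30,0]
    - [0,0,0,0,0,-10,0]
    - [0,0,0,0,0,0,0]

```text
t: 5.75
eef_pos: [489.6, 282.1, 176.9]
tcp_rot: [3.141, 0.0, 2.242]
ft_force: [0.6, -0.1, -1.6]
opening: 0.168
grip_force: 30.0
```

Run:
```python
from h import *
for n in ["scene","top"]:
    c=env.read_camera(n);np.savez(n+"2.npz",**c)
    q=cloud(c);s=env.state();t=s["eef_pos"];a=np.radians(-51.5);R=np.array([[np.cos(a),np.sin(a)],[-np.sin(a),np.cos(a)]])
    L=(q[...,:2]-t[:2])@R.T; m=(L[...,0]>50)&(L[...,0]<150)&(abs(L[...,1])<25)&(abs(q[...,2]-t[2]+28)<30)
    P=np.c_[L[m],q[m][:,2]];print(n,t.round(1),len(P))
    if len(P)>10:
        A=np.c_[P[:,0],np.ones(len(P))];k=np.linalg.lstsq(A,P[:,2],rcond=None)[0];print("slope",np.degrees(np.arctan(k[0])),"z at lx 54",k[0]*54+k[1]-t[2],"lat",P[:,1].mean(),"xmax",P[:,0].max())
        k=np.linalg.lstsq(A,P[:,1],rcond=None)[0];print("lat slope",np.degrees(np.arctan(k[0])))
cs=dict(np.load("scene2.npz"));cv2.imwrite("pics/s2.png",cv2.resize(cs["color"][80:330,160:360,::-1],(480,600)))
```

```text
scene [489.3 281.9 176. ] 39
slope 1.6139361515465713 z at lx 54 -25.74189186231129 lat 12.957954077419986 xmax 139.5796409367523
lat slope -9.702443827425908
top [489.3 281.9 175.6] 292
slope -0.21934565920831364 z at lx 54 -23.43170100945312 lat 0.7298355532679376 xmax 138.97068746307912
lat slope 0.4208911787981793
```

View pics/s2.png

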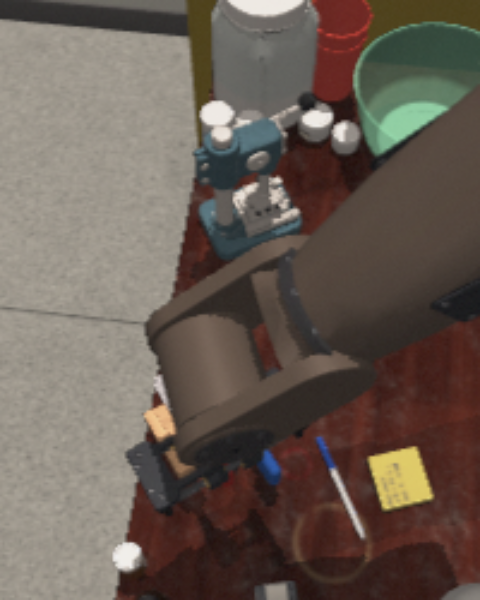

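Run:
```python
from h import *
from scipy.optimize import minimize
Q={n:cloud(dict(np.load(n+".npz"))).reshape(-1,3) for n in ["scene","top"]}
A=np.vstack(list(Q.values()));A=A[np.isfinite(A).all(1)]
A=A[(A[:,0]>380)&(A[:,0]<600)&(A[:,1]>-250)&(A[:,1]<-30)]
def loc(P,o,y):
    a=np.radians(y);return (P[:,:2]-o)@np.array([[np.cos(a),-np.sin(a)],[np.sin(a),np.cos(a)]])
for y in (30,31,32,33,34):
    o=np.array([545.2,-123.4])-36*np.array([np.cos(np.radians(y)),np.sin(np.radians(y))]);print(y,o.round(1))
    for nm,lo,hi in [("base",17,29),("die",41,49),("head",208,221)]:
        P=A[(A[:,2]>lo)&(A[:,2]<hi)];L=loc(P,o,y)
        if nm=="die":L=L[(abs(L[:,1])<35)&(L[:,0]>-75)&(L[:,0]<15)]
        if nm=="head":L=L[(L[:,1]>-30)]
        print("  ",nm,len(L),"x",np.percentile(L[:,0],[.5,3,97,99.5]).round(1),"y",np.percentile(L[:,1],[.5,3,97,99.5]).round(1))
# tall jar
c=Q["top"];m=(c[:,0]>380)&(c[:,0]<620)&(c[:,1]<-290)&(c[:,2]>60);print(np.nanpercentile(c[m],[1,50,99],axis=0).round())
to((395,5,180),122)
```

```text
30 [ 514.  -141.4]
   base 601 x [-71.  -69.3  61.6  63.4] y [-52.1 -46.4  47.8  49.1]
   die 131 x [-61.3 -60.6   3.7   9.5] y [-25.  -23.7  32.9  34.8]
   head 602 x [-47.1 -41.5  67.3  71.9] y [-23.  -21.1  20.7  22.1]
31 [ 514.3 -141.9]
   base 601 x [-70.8 -69.5  61.7  63.1] y [-50.6 -45.7  48.5  49.5]
   die 129 x [-61.1 -60.6   3.2   9.5] y [-24.  -22.9  33.1  34.6]
   head 602 x [-47.  -41.4  67.4  72. ] y [-22.1 -20.6  20.8  22.3]
32 [ 514.7 -142.5]
   base 601 x [-71.  -69.6  61.9  63.2] y [-50.3 -44.3  49.2  50. ]
   die 127 x [-61.1 -60.6   3.2   9.7] y [-27.5 -22.3  33.1  34.1]
   head 602 x [-46.8 -41.3  67.5  71.9] y [-21.3 -19.7  21.3  22.8]
33 [ 515. -143.]
   base 601 x [-71.3 -69.7  61.8  63.7] y [-49.  -44.1  50.1  51.6]
   die 126 x [-61.2 -60.6   3.2   9.9] y [-26.7 -21.4  33.1  34.8]
   head 602 x [-46.6 -41.2  67.4  71.8] y [-20.8 -19.1  21.8  23. ]
34 [ 515.4 -143.5]
   base 601 x [-71.7 -69.8  62.   64.1] y [-48.3 -44.   51.2  53.2]
   die 123 x [-61.2 -60.5   3.4   9.9] y [-25.9 -20.6  32.   34.1]
   head 602 x [-46.7 -41.3  67.2  71.6] y [-20.6 -18.3  22.4  23.8]
[[ 382. -497.   74.]
 [ 500. -495.  366.]
 [ 617. -314.  633.]]
rotvec [-0.08 -0.02  6.46] shift old [-158.2 -246.    -4.2] shift new [-184.9 -226.7   -4.4]
```

Request:
jog_arm:
  motion:
    - [0,0,3.2,0,0,0,0]
    - [0,0,3.25,0,0,0,0]
    - [0,0,0,-23,-28.7,0,0]
    - [0,0,0,-32.3,-40.2,0,0]
    - [0,0,0,-32.3,-40.2,0,0]
    - [0,0,0,-32.3,-40.2,0,0]
    - [0,0,0,-32.3,-40.2,0,0]
    - [0,0,0,-32.3,-40.2,0,0]
    - [0,0,0,0,0,25,0]
    - [0,0,0,0,0,30,0]

```text
t: 7.1
eef_pos: [392.5, 3.1, 120.5]
tcp_rot: [3.141, 0.0, 2.128]
ft_force: [1.0, -0.9, -2.2]
opening: 0.165
grip_force: 30.0
```

Request:
jog_arm:
  motion:
    - [0,0,0,0,0,25,0]
    - [0,0,0,0,0,12,0]
    - [0,0,0,0,0,0,0]
    - [0,0,0,0,0,0,0]

```text
t: 7.6
eef_pos: [392.9, 3.9, 84.9]
tcp_rot: [3.141, 0.0, 2.13]
ft_force: [-1.2, 0.2, -1.9]
opening: 0.164
grip_force: 30.0
```

Run:
```python
from h import *
cs=env.read_camera("scene");np.savez("scene3.npz",**cs);cv2.imwrite("pics/s3.png",cv2.resize(cs["color"][100:260,180:380,::-1],(800,600)))
c=env.read_camera("top");np.savez("top3.npz",**c)
q=cloud(c);s=env.state();t=s["eef_pos"];a=np.radians(-58);R=np.array([[np.cos(a),np.sin(a)],[-np.sin(a),np.cos(a)]])
L=(q[...,:2]-t[:2])@R.T; m=(L[...,0]>50)&(L[...,0]<150)&(abs(L[...,1])<25)&(abs(q[...,2]-t[2]+24)<9)
P=np.c_[L[m],q[m][:,2]];print(t.round(1),len(P))
A=np.c_[P[:,0],np.ones(len(P))];k=np.linalg.lstsq(A,P[:,2],rcond=None)[0];print("slope",np.degrees(np.arctan(k[0])),"z",k[0]*100+k[1]-t[2],"lat",P[:,1].mean(),np.percentile(P[:,1],[2,98]),"xmax",P[:,0].max())
to((392.5,4,79.5),122)
```

```text
[393.1   3.9  85.1] 145
slope -1.4034153465714427 z -23.758781088745046 lat 2.6539762933868176 [-13.92161178  16.83098981] xmax 138.7147998133321
rotvec [0.06 0.05 0.02] shift old [ 0.4 -0.4  5.6] shift new [ 0.4 -0.4  5.6]
```

View pics/s3.png

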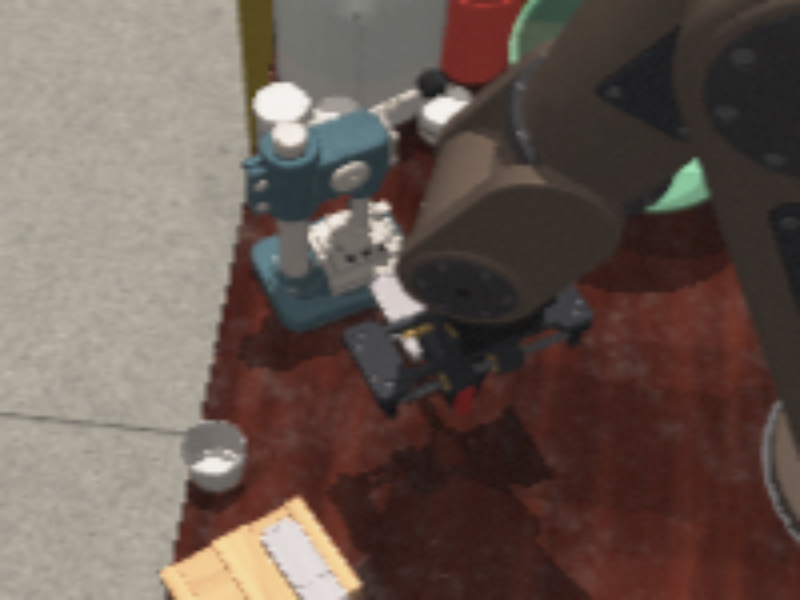

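Request:
jog_arm:
  motion:
    - [0,0,0,0,-1,4.5,0]
    - [0,0,0,0,0,0,0]
    - [0,0,0,-15,0,0,0]
    - [0,0,0,-15,0,0,0]
    - [0,0,0,0,0,0,0]

```text
t: 8.32
eef_pos: [408.7, -23.3, 79.9]
tcp_rot: [3.141, 0.001, 2.128]
ft_force: [-0.5, 0.9, -2.1]
opening: 0.167
grip_force: 30.0
```

Request:
jog_arm:
  motion:
    - [0,0,0,-8,0,0,0]
    - [0,0,0,-10,0,0,0]
    - [0,0,0,-10,0,0,0]
    - [0,0,0,-10,0,0,0]
    - [0,0,0,0,0,0,0]

```text
t: 8.95
eef_pos: [428.3, -54.9, 79.9]
tcp_rot: [3.141, 0.0, 2.129]
ft_force: [-0.3, 0.1, -1.6]
opening: 0.168
grip_force: 30.0
```

Request:
jog_arm:
  motion:
    - [0,0,0,-10,0,0,0]
    - [0,0,0,-10,0,0,0]
    - [0,0,0,-8,0,0,0]
    - [0,0,0,-5,0,0,0]
    - [0,0,0,0,0,0,0]

```text
t: 9.57
eef_pos: [445.5, -82.5, 79.9]
tcp_rot: [3.142, -0.0, 2.129]
ft_force: [0.1, 0.5, -1.3]
opening: 0.166
grip_force: 30.0
```

Run:
```python
from h import *
cs=env.read_camera("scene");np.savez("scene4.npz",**cs);c=env.read_camera("top");np.savez("top4.npz",**c)
w=env.read_camera("wrist")
a=cv2.resize(cs["color"][120:220,220:320,::-1],(400,400),interpolation=2);b=cv2.resize(c["color"][160:240,265:345,::-1],(400,400),interpolation=2)
cv2.imwrite("pics/s4.png",np.hstack([a,b]))
to((450.8,-89.3,76.5),122)
for n,c in (("scene",cs),("top",c)):
    q=cloud(c).reshape(-1,3);o=np.array([514.7,-142.5]);an=np.radians(32);L=(q[:,:2]-o)@np.array([[np.cos(an),-np.sin(an)],[np.sin(an),np.cos(an)]])
    m=(L[:,1]>27)&(L[:,1]<55)&(abs(L[:,0]+26)<35)&(q[:,2]>46)&(q[:,2]<64);P=np.c_[L,q[:,2]][m];
    if len(P)>5:print(n,len(P),np.percentile(P,[3,50,97],axis=0).round(1))
```

```text
rotvec [-0.01 -0.02  0.02] shift old [-9.1  0.9  3.4] shift new [-9.   0.9  3.4]
```

View pics/s4.png

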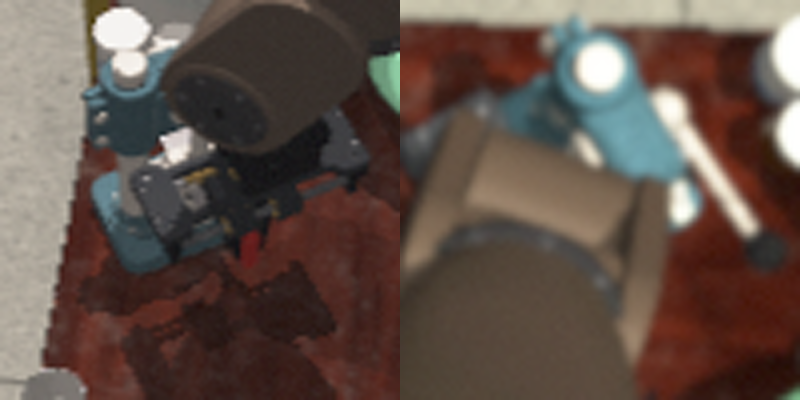

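Request:
jog_arm:
  motion:
    - [0,0,0,-2,0,1,0]
    - [0,0,0,-2,0,0,0]
    - [0,0,0,-2,0,0,0]
    - [0,0,0,0,0,0,0]

```text
t: 10.22
eef_pos: [448.7, -87.5, 78.9]
tcp_rot: [3.141, 0.0, 2.129]
ft_force: [-0.3, -0.1, -1.5]
opening: 0.168
grip_force: 30.0
```

Request:
jog_arm:
  motion:
    - [0,0,0,-2,0,0,0]
    - [0,0,0,0,0,0,0]

```text
t: 10.48
eef_pos: [449.8, -89.2, 78.9]
tcp_rot: [3.141, 0.0, 2.129]
ft_force: [0.1, 0.8, -2.1]
opening: 0.17
grip_force: 30.0
```

Request:
jog_arm:
  motion:
    - [0,0,0,-1.5,0,0,0]
    - [0,0,0,0,0,0,0]

```text
t: 10.72
eef_pos: [450.4, -90.3, 78.9]
tcp_rot: [-3.142, -0.0, 2.13]
ft_force: [-0.7, 0.2, -1.1]
opening: 0.163
grip_force: 30.0
```

Request:
jog_arm:
  motion:
    - [0,0,0,-1.5,0,0,0]
    - [0,0,0,0,0,0,0]

```text
t: 10.98
eef_pos: [450.3, -90.7, 78.8]
tcp_rot: [-3.14, -0.003, 2.13]
ft_force: [-1.5, 8.4, 1.7]
opening: 0.163
grip_force: 30.0
```

Request:
jog_arm:
  motion:
    - [0,0,0,0.7,0,0,0]
    - [0,0,0,0,0,1,0]
    - [0,0,0,0,0,1,0]
    - [0,0,0,0,0,0,0]

```text
t: 11.48
eef_pos: [450.3, -90.6, 76.8]
tcp_rot: [-3.141, -0.002, 2.13]
ft_force: [-2.4, 5.0, -1.2]
opening: 0.166
grip_force: 30.0
```

Request:
jog_arm:
  motion:
    - [0,0,0,0,0,0.7,0]
    - [0,0,0,0,0,0,0]

```text
t: 11.72
eef_pos: [450.2, -90.6, 76.1]
tcp_rot: [-3.141, -0.002, 2.129]
ft_force: [-3.6, 5.4, 1.9]
opening: 0.166
grip_force: 30.0
```

Request:
jog_arm:
  motion:
    - [0,0,0,0,0,0.7,0]
    - [0,0,0,0,0,0,0]

```text
t: 11.98
eef_pos: [450.3, -90.5, 75.8]
tcp_rot: [-3.141, -0.001, 2.13]
ft_force: [-5.0, 7.5, 8.4]
opening: 0.168
grip_force: 30.0
```

Request:
jog_arm:
  motion:
    - [0,0,0,0,0,0,20]
    - [0,0,0,0,0,0,30]
    - [0,0,0,0,0,0,45]
    - [0,0,0,0,0,0,45]
    - [0,0,0,0,0,-10,45]
    - [0,0,0,0,0,-30,45]
    - [0,0,0,5,0,-40,45]
    - [0,0,0,10,0,-50,45]
    - [0,0,0,30,0,-50,45]
    - [0,0,0,30,-30,-50,45]

```text
t: 13.22
eef_pos: [387.2, -43.0, 305.4]
tcp_rot: [3.141, 0.001, 2.131]
ft_force: [0.2, -0.1, 0.3]
opening: 0.472
grip_force: 0.0
```

Request:
jog_arm:
  motion:
    - [0,0,0,40,-40,-30,30]
    - [0,0,0,40,-40,0,20]
    - [0,0,0,0,0,0,0]
    - [0,0,0,0,0,0,0]

```text
t: 13.72
eef_pos: [279.0, -18.8, 333.1]
tcp_rot: [3.14, 0.001, 2.129]
ft_force: [-0.2, -0.6, -0.1]
opening: 0.106
grip_force: 0.0
```

Run:
```python
from h import *
cs=env.read_camera("scene");c=env.read_camera("top")
a=cv2.resize(cs["color"][110:210,220:320,::-1],(400,400),interpolation=2);b=cv2.resize(c["color"][160:240,265:345,::-1],(400,400),interpolation=2)
cv2.imwrite("pics/s5.png",np.hstack([a,b]));o=np.array([514.7,-142.5]);an=np.radians(32);R=np.array([[np.cos(an),-np.sin(an)],[np.sin(an),np.cos(an)]])
for n,c in (("scene",cs),("top",c)):
    q=cloud(c);hsv=cv2.cvtColor(c["color"],cv2.COLOR_RGB2HSV).astype(int);H,S,V=hsv[...,0],hsv[...,1],hsv[...,2]
    L=np.concatenate([(q[...,:2]-o)@R,q[...,2:]],-1)
    m=((H<8)|(H>172))&(S>170)&(V>110)&(L[...,1]>40)&(L[...,1]<130)&(abs(L[...,0]+26)<40)&(L[...,2]>85);P=L[m];print(n,"grip",len(P),P.mean(0).round(1) if len(P) else 0)
    if len(P)>8:
        r=cv2.minAreaRect(P[:,:2].astype(np.float32));print(np.round(r[0],1),np.round(r[1],1),round(r[2],1))
    K=(q[...,2]>170)&(q[...,2]<215)&(V<70)&(abs(L[...,0]+105)<25)&(abs(L[...,1]+34)<25);print("knob",K.sum(),q[K].mean(0).round(1),q[K].max(0).round(1),q[K].min(0).round(1))
to((443,-226,290),122)
print(env.state()["joints"].round(2))
```

```text
scene grip 31 [-24.8  80.8  91.1]
[-25.8  79.7] [30.2 11.7] 86.8
knob 40 [ 442.5 -224.1  199.7] [ 453.8 -217.3  208.2] [ 430.7 -233.1  189.9]
top grip 51 [-25.9  79.6  89.8]
[-25.8  79.9] [15.5 31.6] 0.4
knob 54 [ 442.1 -228.7  200.8] [ 454.8 -218.   208.7] [ 430.9 -243.2  187.3]
rotvec [-0.   -0.01  0.01] shift old [-262.3   28.9   42.5] shift new [-262.3   29.    42.6]
[-0.31 -0.16  2.11  0.    1.2  -0.86]
```

View pics/s5.png

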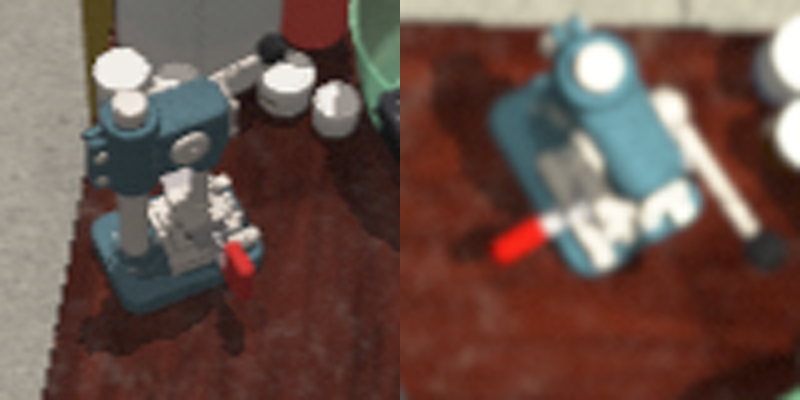

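Request:
jog_arm:
  motion:
    - [0,0,0,-30,4,0,0]
    - [0,0,0,-48,5,0,0]
    - [0,0,0,-48,5,0,0]
    - [0,0,0,-48,5,0,0]
    - [0,0,0,-48,5,0,0]
    - [0,0,0,-40,5,20,0]
    - [0,0,0,0,0,40,0]
    - [0,0,0,0,0,30,0]
    - [0,0,0,0,0,5,0]
    - [0,0,0,0,0,0,0]

```text
t: 15.08
eef_pos: [442.7, -225.8, 237.6]
tcp_rot: [-3.142, -0.0, 2.13]
ft_force: [0.3, 0.8, -0.7]
opening: 0.003
grip_force: 0.0
```

```bash
python3 -c "
from h import *
to((443,-226,226),122)"
```

```text
rotvec [-0.   -0.02  0.02] shift old [-0.3  0.1 11.6] shift new [-0.3  0.1 11.6]
```

Request:
jog_arm:
  motion:
    - [0,0,0,0,0,6,0]
    - [0,0,0,0,0,4,0]
    - [0,0,0,0,0,3,0]
    - [0,0,0,0,0,3,0]
    - [0,0,0,0,0,3,0]
    - [0,0,0,0,0,3,0]
    - [0,0,0,0,0,3,0]
    - [0,0,0,0,0,3,0]
    - [0,0,0,0,0,2,0]
    - [0,0,0,0,0,0,0]

```text
t: 16.32
eef_pos: [442.2, -225.4, 207.3]
tcp_rot: [3.141, -0.0, 2.13]
ft_force: [-0.4, 0.0, 0.0]
opening: 0.002
grip_force: 0.0
```

Request:
jog_arm:
  motion:
    - [0,0,0,0,0,2,0]
    - [0,0,0,0,0,2,0]

```text
t: 16.58
eef_pos: [442.3, -225.4, 203.4]
tcp_rot: [3.141, 0.0, 2.13]
ft_force: [1.3, 0.8, 1.2]
opening: 0.005
grip_force: 0.5
```

Run:
```python
from h import *
cs=env.read_camera("scene");c=env.read_camera("top")
a=cv2.resize(cs["color"][90:190,235:335,::-1],(400,400),interpolation=2);b=cv2.resize(c["color"][160:240,280:360,::-1],(400,400),interpolation=2)
cv2.imwrite("pics/s6.png",np.hstack([a,b]))
print(env.state()["ft_force"])
```

```text
[ 0.12304057  0.33446959 -0.02769846]
```

View pics/s6.png

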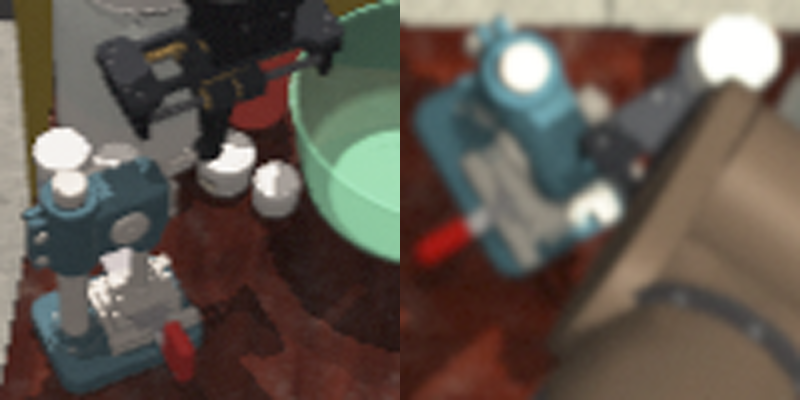

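Request:
jog_arm:
  motion:
    - [0,0,0,0,0,2,0]
    - [0,0,0,0,0,2,0]
    - [0,0,0,0,0,1,0]

```text
t: 17.05
eef_pos: [442.4, -225.5, 198.7]
tcp_rot: [3.141, 0.0, 2.13]
ft_force: [-0.9, 2.7, 11.3]
opening: 0.005
grip_force: 5.3
```

Request:
jog_arm:
  motion:
    - [0,0,0,0,0,1.5,0]
    - [0,0,0,0,0,1.5,0]

```text
t: 17.3
eef_pos: [442.6, -225.5, 197.4]
tcp_rot: [3.14, 0.002, 2.13]
ft_force: [-6.3, 6.8, 34.6]
opening: 0.006
grip_force: 16.6
```

Request:
jog_arm:
  motion:
    - [0,0,0,0,0,-10,0]
    - [0,0,0,0,0,-30,0]
    - [0,0,0,0,0,-50,0]
    - [0,0,0,30,-20,-20,0]
    - [0,0,0,50,-40,0,0]
    - [0,0,0,50,-40,0,0]
    - [0,0,0,50,-40,0,0]
    - [0,0,0,0,0,0,0]
    - [0,0,0,0,0,0,0]

```text
t: 18.42
eef_pos: [232.7, -149.0, 305.8]
tcp_rot: [3.141, 0.001, 2.129]
ft_force: [0.5, -0.8, 0.9]
opening: 0.004
grip_force: 0.0
```

Run:
```python
from h import *
cs=env.read_camera("scene");c=env.read_camera("top")
a=cv2.resize(cs["color"][110:210,220:320,::-1],(400,400),interpolation=2);b=cv2.resize(c["color"][160:240,275:355,::-1],(400,400),interpolation=2)
cv2.imwrite("pics/s7.png",np.hstack([a,b]));o=np.array([514.7,-142.5]);an=np.radians(32);R=np.array([[np.cos(an),-np.sin(an)],[np.sin(an),np.cos(an)]])
for n,c in (("scene",cs),("top",c)):
    q=cloud(c);hsv=cv2.cvtColor(c["color"],cv2.COLOR_RGB2HSV).astype(int);H,S,V=hsv[...,0],hsv[...,1],hsv[...,2]
    L=np.concatenate([(q[...,:2]-o)@R,q[...,2:]],-1)
    m=((H<8)|(H>172))&(S>170)&(V>110)&(L[...,1]>40)&(L[...,1]<130)&(abs(L[...,0]+26)<40)&(L[...,2]>85);P=L[m];r=cv2.minAreaRect(P[:,:2].astype(np.float32));print(n,P.mean(0).round(1),np.round(r[0],1),np.round(r[1],1),round(r[2],1))
    K=(q[...,2]>145)&(q[...,2]<215)&(V<70)&(abs(L[...,0]+105)<25)&(abs(L[...,1]+34)<25);print("knob",K.sum(),q[K].mean(0).round(1),np.percentile(q[K][:,2],[5,50,95]).round(1))
```

```text
scene [-25.5  80.6  90.2] [-25.9  80.1] [31.6 13.2] 84.5
knob 36 [ 445.7 -223.   174.2] [166.5 175.1 179.6]
top [-25.6  80.4  91.4] [-26.1  80.2] [15.  33.2] 0.2
knob 48 [ 444.3 -226.8  175.3] [168.8 176.  180.9]
```

View pics/s7.png

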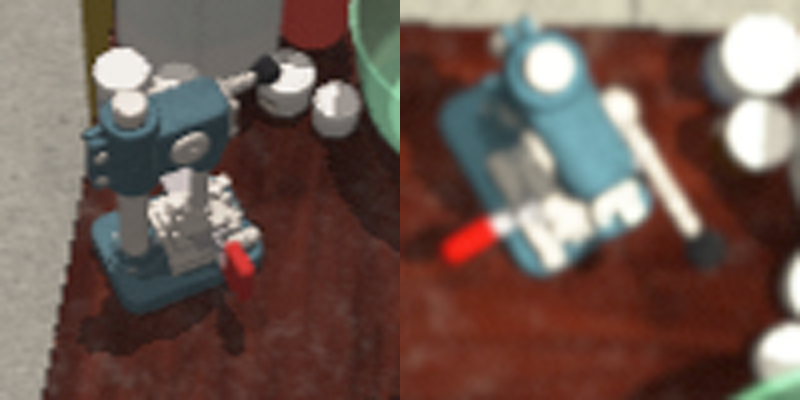

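```bash
python3 -c "
from cell import env
print(env.job_done())"
```

```text
the job is handed in; nothing more can be done
None
```

I set the press to the red 8 mm gauge and handed the job in at about 18.5 s. `job_done()` returned no verdict. In the last pictures the blade is in line with the ram. I felt the lip meet the plate edge, and a 35 N push on the knob seated the ram, leaving the knob about 166 mm high. The blue gauge was not touched, and nothing knocked over is visible.

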